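# Sort the retouching bench back into its trays

## Robot

A 6-joint arm with a two-finger parallel gripper is mounted at the origin on a cart in front of the work surface, level with it; the furniture and walls round the work are solid. World frame = base frame: x ahead of the robot, y to its left, z up, the work surface at z = 0. Lengths are in m, angles in rad, forces in N, time in s.
With the tool pointing down it reaches from about 0.375 to 0.9 m from the base axis. Payload 3.1 kg.
Tool frame: the origin (TCP) lies on the centre line of the jaws, within the pads' length; the fingertips stand 25 mm ahead of it and the grasp point (between the pads) lies 6 mm ahead of it (manip.tip_extent is the distance from the TCP to the fingertips, in m); z points along the fingers, y is the line along which they close (so a half turn about z gives the same grasp; the last joint's range is limited). The gripper opens to 85 mm and grips with 20 to 120 N. Pads are 22 mm wide; open, the fingers measure 114 mm over their backs; the gripper's body (76 mm by 85 mm) begins 54 mm behind the grasp point. The pads swing forward as they close: fully open they stand 13 mm farther back than shut.
Start: joints at [-1.47, 0.527, 1.433, -0, 1.181, -0.178], TCP at [0.172, -0.601, 0.256] pointing down, gripper open.
Joint ranges: [-3.08, 3.08], [-0.75, 2.2], [0.22, 2.44], [-1.43, 4.57], [0, 2.65], [-2.85, 2.85]. Speed limits (rad/s): [2.79, 2.79, 3.14, 3.14, 3.14, 3.14].

## Interface

Orientations are given as a unit quaternion [x, y, z, w].
In Python, from station import readout, imaging, order, manip gives the robot as it stands.
- The arm moves only by the tool move_arm, never from a script. Its argument "rows" is a list of rows, each a list of 7 numbers: the turn, a rotation vector about the tool's x, y, z in degrees, then the shift along the tool's x, y, z in mm, then the closure, from 0 (fully open) to 1 (shut). A call has 1 to 12 rows; each row is the pose to reach, as a shift and turn from the pose commanded when the call began, along the tool's axes at that moment; what a row does not reach only later rows make up. A row lasts 1/12 s, in which the tool goes at most 41.7 mm and 7.16 degrees, less where a joint would pass 70% of its speed; a pose out of reach is approached as far as the arm can. A call with a gripper value outside its range is refused whole. The fingers move at their own pace and stop on an object; "squeeze" is the grip in N (left out, the last holds). Time passes only in rows, so rows that repeat a pose let the fingers close. It gives the time, the measured TCP pose, the force, the opening and the grip force at its end, in the units of the state.
- readout.sense(): the state, without advancing time (a new reading comes with each control period).
- imaging.snapshot(name): name is "side" or "top"; returns a dict with "img" (420x560x3 uint8, red, green, blue), "z_map" (420x560 float32, m along the optical axis (not along the pixel's ray), 0 where there is no reading), "fovy" (degrees; the focal length in pixels is half the picture's height over the tangent of half this angle, whatever the lens; pixels are square), "cx", "cy" (the principal point, pixels), "rvec" (rotation vector, rad) and "tvec" (3), from world to camera coordinates, as OpenCV has them. Camera axes: x right, y down, z forward; pixel columns grow to the right and rows downward; lengths in m; the calibration is good to about 2 mm. A picture is of the moment at which its call begins.
- order.sign_off(): hands the job in; it is judged then, once.
The state is a dict: "t": time; "q": joint angles; "qd": joint speeds; "tau": joint torques, N m; "tcp_pos": TCP position; "tool_rot": TCP orientation; "force": force on the tool from outside, world axes, zero at the start; "ft_torque": the same for the moment, N m; "finger_gap": opening from 0.0 (shut) to 1.0 (fully open); "gripper_force": force on a finger pad.
Only numpy, scipy, OpenCV 4.12 (cv2) and the standard library are available. Lean on these libraries where they do the work, as an engineer would, in place of code of your own. Each camera call takes 0.05 s, during which the arm holds its last target. There are 200 camera calls.

## Task

Put away the five small things standing loose in the open middle of the bench, each kind where it belongs: one glass vial in each round hole of the wooden block, one dropper bottle in each compartment of the dark metal tray, and the brass weight in the middle of the round terracotta dish, all standing upright. Leave the wax jar and the eraser among them where they are; the vials and bottles at the back of the bench are not part of the job. Mind the fume hood that hangs over the back of the bench.

Things in the scene. Friction and masses are not known exactly. Their poses are not given: they have to be found in the camera images.
- vial_a: small closed clear glass vial, black cap, bluish powder inside; cylinder 22 mm across, 51 mm tall (glass and solid part to 40 mm, the cap above is only 23 mm across); stands upright, origin: centre of its underside; z up. 20 g; grip the glass, e.g. 35 mm above the bench, which keeps fingertips above the tray walls
- vial_b: small closed clear glass vial like the other, but white cap and tan powder inside; 22 mm across, 51 mm tall (glass to 40 mm); stands upright, origin: centre of its underside; z up. 20 g
- dropper_a: dropper bottle with a brownish glass body and a tall black rubber teat; body 30 mm across and 56 mm to the shoulder, 95 mm tall with the narrow teat; stands upright, origin: centre of its underside; z up. 45 g; grip the body, e.g. with the fingertips 30 mm above the bench, leaving room for the teat between the fingers
- dropper_b: dropper bottle like the other, but with a green body; body 30 mm across and 56 mm to the shoulder, 95 mm tall with the narrow black teat; stands upright, origin: centre of its underside; z up. 45 g
- brass_weight: brass laboratory weight: round body 50 mm across and 41 mm tall, with a 20 mm wide round knob on top from 41 to 59 mm; stands upright, origin: centre of its underside; z up. 0.55 kg; grip the knob or the body
- vial_block: fixed pale wooden block 60 x 122 x 16 mm with two round blind holes, 40 mm across and 10 mm deep (their floor is 6 mm above the underside); hole centres at x = 0, y = +29 mm and -29 mm in its own frame; origin: centre of its underside, y along its length, z up
- dropper_tray: fixed shallow dark grey steel tray 60 x 124 x 16 mm with one cross wall, making two square-cornered compartments 52 x 56 mm side by side; walls 4 mm thick, floor 4 mm above the underside; compartment centres at x = 0, y = +30 mm and -30 mm in its own frame; origin: centre of its underside, y along its length, z up
- weight_dish: fixed round reddish-brown terracotta dish, 86 mm across, 14 mm tall, wall 4 mm, inside 78 mm across, floor 4 mm above the underside; origin: centre of its underside, z up
- wax_jar: bystander: round white screw-cap jar of wax, 59 mm across, 46 mm tall, loose; origin: centre of its underside; z up. Stays where it is
- eraser: bystander: blue and white block eraser 20 x 42 x 12 mm, loose, lying flat; y along its length, origin: centre of its underside; z up. Stays where it is
Things that resemble listed ones, but are neither listed nor needed, are in the scene too. What is shaped like the dropper_a but pink or purple is not meant.

How it is judged:
At the end, for the whole second after the job is handed in: One vial stands on the floor of each hole of the block, one dropper bottle on the floor of each compartment of the metal tray, the weight on the floor of the dish within 16 mm of its centre; all upright within 0.12 rad, released and at rest. Wax jar and eraser never moved over 20 mm ((((x of vial_a in the frame of vial_block between -0.012 and 0.012 m and y of vial_a in the frame of vial_block between 0.017 and 0.041 m and z of vial_a in the frame of vial_block between 0.003 and 0.01 m and angle between vial_a's own z axis and vertical below 0.12 rad) and (x of vial_b in the frame of vial_block between -0.012 and 0.012 m and y of vial_b in the frame of vial_block between -0.041 and -0.017 m and z of vial_b in the frame of vial_block between 0.003 and 0.01 m and angle between vial_b's own z axis and vertical below 0.12 rad)) or ((x of vial_a in the frame of vial_block between -0.012 and 0.012 m and y of vial_a in the frame of vial_block between -0.041 and -0.017 m and z of vial_a in the frame of vial_block between 0.003 and 0.01 m and angle between vial_a's own z axis and vertical below 0.12 rad) and (x of vial_b in the frame of vial_block between -0.012 and 0.012 m and y of vial_b in the frame of vial_block between 0.017 and 0.041 m and z of vial_b in the frame of vial_block between 0.003 and 0.01 m and angle between vial_b's own z axis and vertical below 0.12 rad))) and (((x of dropper_a in the frame of dropper_tray between -0.015 and 0.015 m and y of dropper_a in the frame of dropper_tray between 0.012 and 0.048 m and z of dropper_a in the frame of dropper_tray between 0.001 and 0.008 m and angle between dropper_a's own z axis and vertical below 0.12 rad) and (x of dropper_b in the frame of dropper_tray between -0.015 and 0.015 m and y of dropper_b in the frame of dropper_tray between -0.048 and -0.012 m and z of dropper_b in the frame of dropper_tray between 0.001 and 0.008 m and angle between dropper_b's own z axis and vertical below 0.12 rad)) or ((x of dropper_a in the frame of dropper_tray between -0.015 and 0.015 m and y of dropper_a in the frame of dropper_tray between -0.048 and -0.012 m and z of dropper_a in the frame of dropper_tray between 0.001 and 0.008 m and angle between dropper_a's own z axis and vertical below 0.12 rad) and (x of dropper_b in the frame of dropper_tray between -0.015 and 0.015 m and y of dropper_b in the frame of dropper_tray between 0.012 and 0.048 m and z of dropper_b in the frame of dropper_tray between 0.001 and 0.008 m and angle between dropper_b's own z axis and vertical below 0.12 rad))) and horizontal distance between brass_weight and weight_dish below 0.016 m and z of brass_weight in the frame of weight_dish between 0.001 and 0.008 m and angle between brass_weight's own z axis and vertical below 0.12 rad and linear speed of each of vial_a, vial_b, dropper_a, dropper_b, brass_weight below 0.02 m/s); the robot touches nothing.
It fails at once if the wax jar is moved more than 20 mm (distance of wax_jar from where it was at the start of the episode above 0.02 m).
It fails at once if the eraser is moved more than 20 mm (distance of eraser from where it was at the start of the episode above 0.02 m).
It also fails if it takes over 120 s, if anything falls off the work surface, if the arm or the gripper's body presses on something with over 40 N, if the wrist force passes 120 N, or if a joint passes its speed limit or range.

## Working session

There is one attempt and no reset: what is moved stays moved. The work goes in short steps, Python scripts to look and compute and a tool call to move; the robot and the scene stay as the last step left them, time stands still between calls to the robot, and variables do not carry over. Pictures are saved under pics/ and viewed, at most 14 in all, crops included, and the job is handed in when it is done.

Besides the shell and the picture viewer there is one more tool, called after "Request:" as name(argument=value, ...) on one line, values as JSON. move_arm: Moves the arm, as the interface text tells. Its arguments: {"type":"object","properties":{"rows":{"type":"array"},"squeeze":{"type":"number"}},"required":["rows"]}

```bash
ls; mkdir -p pics
cat > h.py <<'E'
import numpy as np, cv2, pickle
from station import readout, imaging, order, manip
def snap(n):
    s=imaging.snapshot(n); s['R']=cv2.Rodrigues(np.array(s['rvec'],float))[0]; s['t']=np.array(s['tvec'],float).ravel()
    s['f']=s['img'].shape[0]/2/np.tan(np.radians(s['fovy'])/2); return s
def cloud(s):
    z=s['z_map'].astype(float); v,u=np.mgrid[:z.shape[0],:z.shape[1]]
    c=np.stack([(u-s['cx'])*z/s['f'],(v-s['cy'])*z/s['f'],z],-1)
    P=(c-s['t'])@s['R']; P[z==0]=np.nan; return P
def ray(s,u,v,h):
    C=-s['R'].T@s['t']; d=s['R'].T@np.array([(u-s['cx'])/s['f'],(v-s['cy'])/s['f'],1]); return C+d*(h-C[2])/d[2]
def proj(s,p):
    c=s['R']@np.array(p)+s['t']; return c[:2]/c[2]*s['f']+[s['cx'],s['cy']]
E
python3 - <<'E'
from h import *
for n in ('top','side'):
    s=snap(n); cv2.imwrite(f'pics/{n}0.png',s['img'][:,:,::-1]); pickle.dump(s,open(n+'.pkl','wb'))
    print(n,-s['R'].T@s['t'],s['R'],s['f'],s['cx'],s['cy'])
r=readout.sense(); print({k:np.round(v,3) for k,v in r.items()}); print(manip.tip_extent)
E
```

```text
pics
top [0.37900832 0.01180327 1.15188621] [[ 1.40313455e-02 -9.99901428e-01 -5.06373622e-04]
 [-9.93789360e-01 -1.38896636e-02 -1.10407363e-01]
 [ 1.10389447e-01  2.05239258e-03 -9.93886290e-01]] 462.7267744407846 287.8577865720211 212.0034509697009
side [ 0.42208991 -0.95200359  0.76276986] [[ 0.99862383 -0.05198004  0.00696601]
 [-0.0250617  -0.58966106 -0.80726188]
 [ 0.04606909  0.80597637 -0.59015229]] 480.54066483234374 286.1226332689658 207.3996108768306
{'t': np.float64(0.1), 'q': array([-1.471,  0.528,  1.434,  0.   ,  1.181, -0.178]), 'qd': array([-0.001, -0.003, -0.004,  0.002,  0.001, -0.001]), 'tau': array([-0.0000e+00, -4.4331e+01, -1.7859e+01, -0.0000e+00,  4.0000e-03,
        0.0000e+00]), 'tcp_pos': array([ 0.172, -0.6  ,  0.255]), 'tool_rot': array([ 0.99 ,  0.139,  0.   , -0.001]), 'force': array([0.057, 0.673, 1.259]), 'ft_torque': array([-0.002, -0.015,  0.03 ]), 'gripper_force': np.float64(0.0), 'finger_gap': np.float64(1.001)}
0.025
```

```bash
sleep 1
```

```text
(no output)
```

View pics/top0.png

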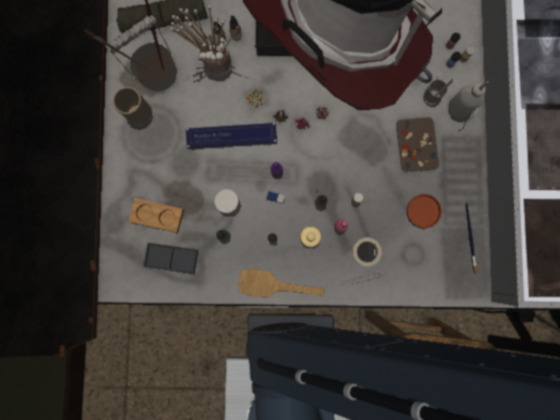

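View pics/side0.png

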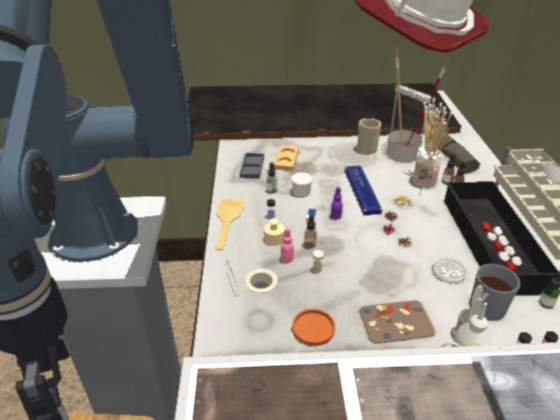

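The top view shows:
- brown dropper (321,201), green dropper (223,236)
- vial_a (272,239), vial_b (358,198)
- brass weight (311,237)
- wax jar (227,201), eraser (275,197)
- block (157,215), tray (171,258), dish (424,211)
- decoys: pink (341,226), purple (277,170), tape ring (367,251)

The side view shows green (271,180), vial_a (270,210), brass (274,232), brown (310,235) and vial_b (317,262).

Run:
```python
from h import *
T=pickle.load(open('top.pkl','rb'));S=pickle.load(open('side.pkl','rb'))
PT=cloud(T);PS=cloud(S)
for n,s,P in(('T',T,PT),('S',S,PS)):
    a=P[...,2]; print(n,'bench z med',np.nanmedian(a[(abs(P[...,0]-.45)<.2)&(abs(P[...,1])<.3)]))
seeds=dict(dropB=((223,236),(271,180)),vialA=((272,239),(270,210)),brass=((311,237),(274,232)),dropA=((321,201),(310,235)),vialB=((358,198),(317,262)),pink=((341,226),(287,247)),wax=((227,201),(301,184)),eras=((275,197),(311,214)),tape=((367,251),(262,280)),purple=((277,170),(336,205)))
for k,(a,b) in seeds.items():
    p0=ray(T,*a,0.03)
    o=[]
    for s,P in((T,PT),(S,PS)):
        m=(np.hypot(P[...,0]-p0[0],P[...,1]-p0[1])<.04)&(P[...,2]>.008)
        q=P[m]; 
        if len(q)==0: o.append('none');continue
        top=q[q[:,2]>q[:,2].max()-.008]
        o.append((len(q),np.round(q[:,2].max(),3),'topc',np.round(top.mean(0)*1000),'mid',np.round((q.min(0)+q.max(0))[:2]*500),'ext',np.round(np.ptp(q,0)[:2]*1000)))
    print(k,*o,sep='\n   ')
big=cv2.resize(T['img'][140:290,110:450,::-1],None,fx=2.35,fy=2.35,interpolation=cv2.INTER_CUBIC)
cv2.imwrite('pics/tc.png',np.clip(big*1.8,0,255))
big=cv2.resize(S['img'][130:350,190:440,::-1],None,fx=2.7,fy=2.7,interpolation=cv2.INTER_CUBIC)
cv2.imwrite('pics/sc.png',big)
```

```text
T bench z med 0.002933144951855841
S bench z med 0.0004578988547241317
dropB
   (147, np.float64(0.096), 'topc', array([444., 171.,  92.]), 'mid', array([443., 171.]), 'ext', array([29., 28.]))
   (247, np.float64(0.095), 'topc', array([446., 167.,  91.]), 'mid', array([446., 164.]), 'ext', array([28., 25.]))
vialA
   (82, np.float64(0.057), 'topc', array([438.,  52.,  52.]), 'mid', array([438.,  42.]), 'ext', array([21., 43.]))
   (147, np.float64(0.054), 'topc', array([440.,  49.,  50.]), 'mid', array([440.,  47.]), 'ext', array([21., 23.]))
brass
   (344, np.float64(0.064), 'topc', array([444., -40.,  59.]), 'mid', array([443., -40.]), 'ext', array([49., 48.]))
   (394, np.float64(0.06), 'topc', array([446., -44.,  56.]), 'mid', array([445., -46.]), 'ext', array([49., 48.]))
dropA
   (138, np.float64(0.097), 'topc', array([530., -65.,  93.]), 'mid', array([528., -65.]), 'ext', array([27., 30.]))
   (314, np.float64(0.095), 'topc', array([531., -70.,  91.]), 'mid', array([531., -73.]), 'ext', array([29., 25.]))
vialB
   (100, np.float64(0.056), 'topc', array([ 538., -153.,   52.]),
[... 693 characters left out ...]
19), 'topc', array([542.,  48.,  14.]), 'mid', array([543.,  48.]), 'ext', array([25., 42.]))
   (54, np.float64(0.015), 'topc', array([545.,  50.,  12.]), 'mid', array([546.,  49.]), 'ext', array([27., 46.]))
tape
   (5, np.float64(0.01), 'topc', array([ 429., -185.,    9.]), 'mid', array([ 420., -183.]), 'ext', array([44., 51.]))
   none
purple
   (152, np.float64(0.099), 'topc', array([608.,  45.,  94.]), 'mid', array([605.,  45.]), 'ext', array([24., 29.]))
   (277, np.float64(0.094), 'topc', array([609.,  41.,  90.]), 'mid', array([610.,  37.]), 'ext', array([30., 26.]))[ WARN:0@0.903] global loadsave.cpp:1063 imwrite_ Unsupported depth image for selected encoder is fallbacked to CV_8U.
```

View pics/tc.png

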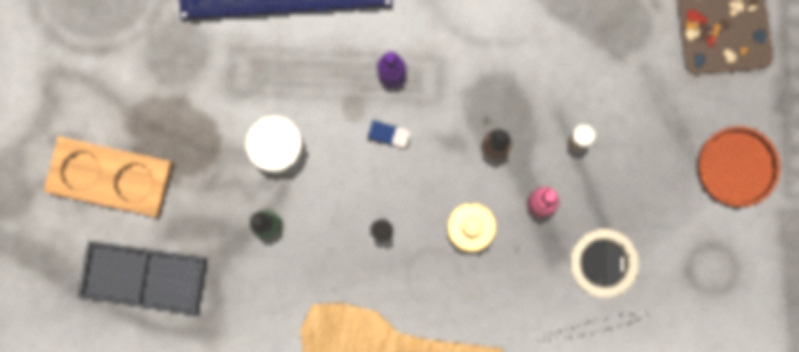

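View pics/sc.png

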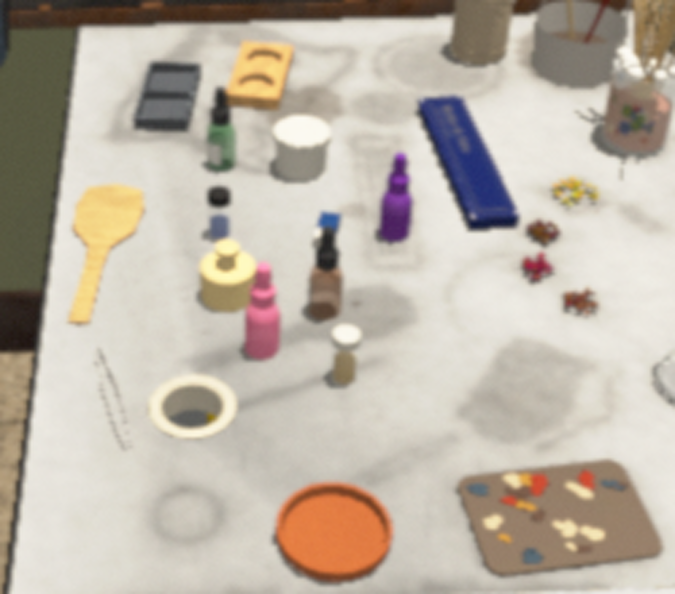

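The enlarged views confirm the identities, and the two views agree to about 4 mm. Next: the block, tray, dish and hood.

Run:
```python
from h import *
T=pickle.load(open('top.pkl','rb'));S=pickle.load(open('side.pkl','rb'))
def mask(s,k,box):
    h=cv2.cvtColor(s['img'],cv2.COLOR_RGB2HSV); m0=np.zeros(h.shape[:2],np.uint8); x0,y0,x1,y1=box
    H,Sa,V=[h[...,i].astype(int) for i in range(3)]
    m={'block':(H>8)&(H<24)&(Sa>90)&(V>90),'dish':((H<12)|(H>175))&(Sa>120),'tray':(V<(75 if s is T else 110))}[k]
    m0[y0:y1,x0:x1]=m[y0:y1,x0:x1]; m0=cv2.morphologyEx(m0,cv2.MORPH_CLOSE,np.ones((5,5)))
    c=max(cv2.findContours(m0,0,1)[0],key=cv2.contourArea); return c[:,0,:]
B={'block':((120,190,195,240),(270,143,303,173)),'tray':((135,235,207,280),(235,148,267,181)),'dish':((400,185,450,235),(285,305,345,350))}
for k,bs in B.items():
  for n,s,b in(('T',T,bs[0]),('S',S,bs[1])):
    c=mask(s,k,b); h=.014 if k=='dish' else .016
    w=np.array([ray(s,u,v,h)[:2] for u,v in c])*1000
    P=cloud(s); m=np.zeros(s['z_map'].shape,np.uint8); cv2.drawContours(m,[c[:,None]],-1,1,-1)
    q=P[m>0]; zq=np.nanpercentile(q[:,2],[5,25,50,75,95])*1000
    r=cv2.minAreaRect(w.astype(np.float32))
    up=q[q[:,2]>.011][:,:2]*1000
    print(k,n,'rect@top',np.round(r[0]),np.round(r[1]),round(r[2],1),'z',np.round(zq))
    if len(up)>5:
        r=cv2.minAreaRect(up.astype(np.float32)); print('    depth rect',np.round(r[0]),np.round(r[1]),round(r[2],1))
P=cloud(T); 
for z0 in (.15,.25,.35,.45,.6):
    m=(P[...,2]>z0)&(P[...,0]>.4)&(abs(P[...,1])<.6); print('above',z0,'minx',np.nanmin(P[...,0][m]) if m.any() else None)
m=(P[...,2]>.15)&(P[...,0]>.4)&(P[...,0]<.85); print('hood z',np.nanpercentile(P[...,2][m],[1,50,99]), np.nanpercentile(P[...,1][m],[1,99]))
```

```text
block T rect@top [494. 342.] [124.  61.] 78.8 z [ 4.  8. 15. 17. 20.]
    depth rect [493. 342.] [124.  59.] 78.3
block S rect@top [493. 330.] [144.  64.] 77.3 z [ 5.  8. 14. 16. 18.]
    depth rect [483. 283.] [245.  60.] 78.3
tray T rect@top [388. 299.] [131.  62.] 82.8 z [ 1.  3.  5.  9. 17.]
    depth rect [388. 302.] [125.  60.] 82.4
tray S rect@top [389. 287.] [144.  57.] 83.8 z [ 1.  3.  5. 11. 16.]
    depth rect [391. 298.] [128.  57.] 82.4
dish T rect@top [ 514. -323.] [81. 84.] 44.9 z [ 1.  4.  6.  8. 16.]
    depth rect [ 514. -322.] [82. 84.] 21.9
dish S rect@top [ 513. -328.] [89. 82.] 82.4 z [ 2.  3.  4.  8. 14.]
    depth rect [ 514. -325.] [85. 82.] 83.8
above 0.15 minx 0.5746547831674785
above 0.25 minx 0.5746547831674785
above 0.35 minx 0.5746547831674785
above 0.45 minx 0.5746547831674785
above 0.6 minx 0.6304493058805017
hood z [0.21216149 0.58515085 0.66654896] [-0.18205564  0.38896953]
```

```bash
cat > go.py <<'E'
import sys
from h import *
from scipy.spatial.transform import Rotation as Ro
r=readout.sense(); R=Ro.from_quat(r['tool_rot']); p=np.array(r['tcp_pos'])*1000
x=R.as_matrix()[:,0]; print('t',round(float(r['t']),2),'pos',np.round(p,1),'yaw',np.degrees(np.arctan2(x[1],x[0])).round(1),'tilt',R.as_matrix()[:,2].round(3),'gap',round(float(r['finger_gap']),3),'gf',round(float(r['gripper_force']),1),'F',np.round(r['force'],1),'q6',round(float(r['q'][5]),2))
for a in sys.argv[1:]:
    X,Y,Z,A=map(float,a.split(','))
    a=np.radians(A)/2; G=Ro.from_quat([np.cos(a),np.sin(a),0,0])
    print(a and [X,Y,Z,A],'->',np.round(np.degrees((R.inv()*G).as_rotvec()),1),np.round(R.inv().apply(np.array([X,Y,Z])-p),1))
E
python3 go.py 430,-300,255,80
python3 - <<'E'
from h import *
P=cloud(pickle.load(open('side.pkl','rb')))
m=(P[...,2]>.2)&(P[...,0]>.5)&(P[...,1]>-.3)
for x0 in np.arange(.5,.9,.05):
    k=m&(P[...,0]>=x0)&(P[...,0]<x0+.05); q=P[k]
    if len(q): print(x0.round(2),len(q),np.percentile(q[:,2],[1,50]).round(2),q[:,1].min().round(2),q[:,1].max().round(2))
E
```

```text
t 0.1 pos [ 172.  -600.3  255.4] yaw 16.0 tilt [-0.     0.002 -1.   ] gap 1.001 gf 0.0 F [0.1 0.7 1.3] q6 -0.18
[430.0, -300.0, 255.0, 80.0] -> [ -0.1  -0.1 -64. ] [ 330.7 -217.7    0.9]
0.5 513 [0.2  0.27] 0.89 0.91
0.55 630 [0.2  0.29] -0.13 0.92
0.6 1237 [0.2  0.54] -0.17 0.91
0.65 1861 [0.2  0.53] -0.19 0.91
0.7 1892 [0.21 0.53] -0.19 0.92
0.75 1208 [0.2  0.51] -0.17 0.91
0.8 883 [0.2  0.29] -0.12 0.91
0.85 468 [0.2  0.21] 0.13 0.91
```

Request:
move_arm(rows=[[0, 0, -7, 28, -18, 0, 0], [0, 0, -14, 56, -37, 0, 0], [0, 0, -21, 84, -55, 0, 0], [0, 0, -28, 112, -74, 0, 0.2], [0, 0, -34, 140, -92, 0, 0.4], [0, 0, -40, 168, -111, 0, 0.4], [0, 0, -46, 196, -129, 0, 0.4], [0, 0, -52, 224, -148, 0, 0.4], [0, 0, -58, 252, -166, 0, 0.4], [0, 0, -62, 280, -185, 0, 0.4], [0, 0, -64, 308, -203, 0, 0.4], [0, 0, -64, 331, -218, 0, 0.4]])

```text
t: 1.1
tcp_pos: [0.4311, -0.2979, 0.256]
tool_rot: [0.766, 0.643, 0.0, -0.001]
force: [-0.7, 0.4, -0.6]
finger_gap: 0.598
gripper_force: 0.0
```

```bash
python3 go.py 445,168,250,80 445,168,160,80
```

```text
t 1.1 pos [ 431.1 -297.9  256. ] yaw 80.1 tilt [-0.     0.001 -1.   ] gap 0.598 gf 0.0 F [-0.7  0.4 -0.6] q6 -0.65
[445.0, 168.0, 250.0, 80.0] -> [-0.  -0.1  0.1] [461.4 -66.5   6.5]
[445.0, 168.0, 160.0, 80.0] -> [-0.  -0.1  0.1] [461.3 -66.5  96.5]
```

Request:
move_arm(rows=[[0, 0, 0, 30, -4, 0, 0.4], [0, 0, 0, 70, -10, 0, 0.4], [0, 0, 0, 110, -16, 2, 0.4], [0, 0, 0, 150, -22, 2, 0.4], [0, 0, 0, 190, -27, 4, 0.4], [0, 0, 0, 230, -33, 4, 0.4], [0, 0, 0, 270, -39, 6, 0.4], [0, 0, 0, 310, -45, 6, 0.4], [0, 0, 0, 350, -50, 6, 0.4], [0, 0, 0, 390, -56, 6, 0.4], [0, 0, 0, 430, -62, 6, 0.4], [0, 0, 0, 461, -66, 6, 0.4]])

```text
t: 2.1
tcp_pos: [0.4447, 0.1681, 0.2502]
tool_rot: [0.766, 0.643, -0.0, -0.0]
force: [0.7, -0.7, -0.1]
finger_gap: 0.6
gripper_force: 0.0
```

Request:
move_arm(rows=[[0, 0, 0, 0, 0, 25, 0.4], [0, 0, 0, 0, 0, 50, 0.4], [0, 0, 0, 0, 0, 75, 0.4], [0, 0, 0, 0, 0, 90, 0.4], [0, 0, 0, 0, 0, 90, 0.4], [0, 0, 0, 0, 0, 90, 0.4]])

```text
t: 2.6
tcp_pos: [0.4449, 0.1652, 0.1596]
tool_rot: [0.766, 0.643, -0.001, -0.001]
force: [-0.1, -0.2, 0.2]
finger_gap: 0.598
gripper_force: 0.0
```

```bash
python3 go.py 445,168,55,80
python3 - <<'E'
from h import *
for n,b in(('top',(170,150,290,270)),('side',(210,90,330,210))):
    s=snap(n); P=cloud(s); r=readout.sense(); x,y,z=r['tcp_pos']
    print(n,'proj tips',proj(s,[x,y,z-.025]))
    m=(abs(P[...,0]-x)<.06)&(abs(P[...,1]-y)<.03)&(P[...,2]>.1)&(P[...,2]<.2); q=P[m]
    if len(q): print(np.nanmin(q,0),np.nanmax(q,0))
    c=s['img'][b[1]:b[3],b[0]:b[2],::-1]; cv2.imwrite(f'pics/{n}1.png',cv2.resize(c,None,fx=4,fy=4,interpolation=2))
a=[cv2.imread(f'pics/{n}1.png') for n in('top','side')]; cv2.imwrite('pics/b1.png',cv2.resize(np.hstack(a),(800,400)))
E
```

```text
t 2.6 pos [444.9 165.2 159.6] yaw 80.0 tilt [-0.003 -0.    -1.   ] gap 0.598 gf 0.0 F [-0.1 -0.2  0.2] q6 0.29
[445.0, 168.0, 55.0, 80.0] -> [-0.1  0.  -0. ] [ 2.800e+00 -1.000e-01  1.046e+02]
top proj tips [218.75299504 231.88928939]
side proj tips [271.63665657 149.37436154]
[0.38629713 0.13948215 0.13823602] [0.50064338 0.18453924 0.19954845]
```

View pics/b1.png

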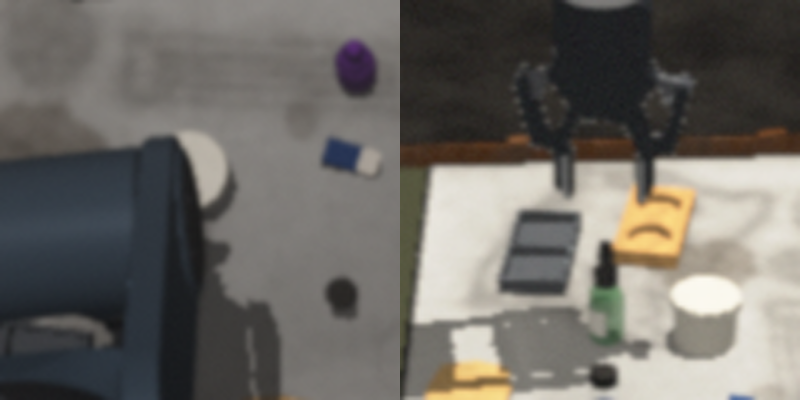

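In the side crop the fingers straddle the green teat (its teat at about crop (605,265), fingers at x 565 and 645), so the grip is centred. I'll descend and grip.

Request:
move_arm(rows=[[0, 0, 0, 1, 0, 25, 0.4], [0, 0, 0, 1, 0, 50, 0.4], [0, 0, 0, 1, 0, 75, 0.4], [0, 0, 0, 1, 0, 95, 0.4], [0, 0, 0, 1, 0, 105, 0.4], [0, 0, 0, 1, 0, 105, 0.4], [0, 0, 0, 1, 0, 105, 0.5], [0, 0, 0, 1, 0, 105, 0.6], [0, 0, 0, 1, 0, 105, 0.8], [0, 0, 0, 1, 0, 105, 1], [0, 0, 0, 1, 0, 105, 1], [0, 0, 0, 1, 0, 105, 1]], squeeze=40)

```text
t: 3.7
tcp_pos: [0.4467, 0.1664, 0.0567]
tool_rot: [0.766, 0.643, 0.001, 0.001]
force: [-1.3, -0.4, 7.6]
finger_gap: 0.326
gripper_force: 39.5
```

```bash
python3 go.py 445,168,160,80 393,330,160,82.4 393,330,60,82.4
```

```text
t 3.7 pos [446.7 166.4  56.7] yaw 80.0 tilt [ 0.003  0.    -1.   ] gap 0.326 gf 39.5 F [-1.3 -0.4  7.6] q6 0.3
[445.0, 168.0, 160.0, 80.0] -> [ 0.2 -0.1 -0. ] [   1.4   -1.6 -103.3]
[393.0, 330.0, 160.0, 82.4] -> [ 0.2 -0.1 -2.4] [ 151.8  -81.  -103.4]
[393.0, 330.0, 60.0, 82.4] -> [ 0.2 -0.1 -2.4] [151.7 -81.3  -3.4]
```

Request:
move_arm(rows=[[0, 0, 0, 0, 0, -10, 1], [0, 0, 0, 0, 0, -30, 1], [0, 0, 0, 0, 0, -55, 1], [0, 0, -1, 10, -5, -75, 1], [0, 0, -2, 30, -16, -85, 1], [0, 0, -2.4, 55, -29, -85, 1], [0, 0, -2.4, 82, -44, -85, 1], [0, 0, -2.4, 110, -59, -85, 1], [0, 0, -2.4, 132, -71, -85, 1], [0, 0, -2.4, 147, -79, -85, 1], [0, 0, -2.4, 152, -81, -85, 1], [0, 0, -2.4, 152, -81, -85, 1]])

```text
t: 4.7
tcp_pos: [0.392, 0.3311, 0.141]
tool_rot: [0.752, 0.66, 0.001, 0.0]
force: [0.3, -0.9, 0.1]
finger_gap: 0.322
gripper_force: 39.7
```

```bash
python3 go.py 393,330,60,82.4
python3 - <<'E'
from h import *
s=snap('side'); cv2.imwrite('pics/s2.png',cv2.resize(s['img'][90:230,200:340,::-1],None,fx=4,fy=4,interpolation=2))
E
```

```text
t 4.7 pos [392.  331.1 141. ] yaw 82.5 tilt [ 0.001  0.    -1.   ] gap 0.322 gf 39.7 F [ 0.3 -0.9  0.1] q6 0.61
[393.0, 330.0, 60.0, 82.4] -> [ 0.1 -0.   0.1] [-1.   1.1 81. ]
```

View pics/s2.png

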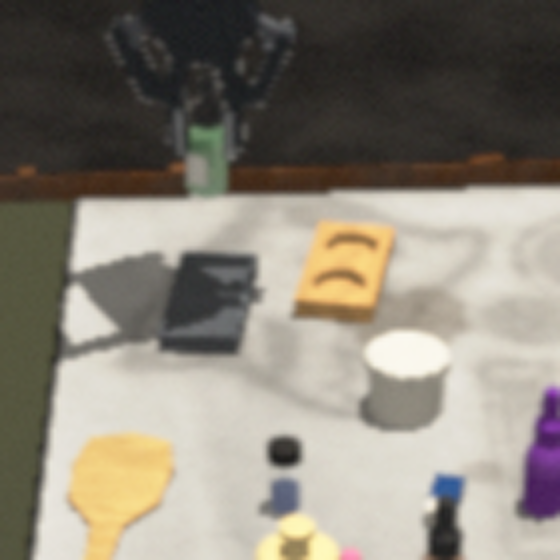

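The bottle hangs upright at crop (207,160), above the tray. I'll set it down.

Request:
move_arm(rows=[[0, 0, 0, 0, 0, 20, 1], [0, 0, 0, 0, 0, 45, 1], [0, 0, 0, 0, 0, 62, 1], [0, 0, 0, 0, 0, 74, 1], [0, 0, 0, 0, 0, 80, 1], [0, 0, 0, 0, 0, 80, 1], [0, 0, 0, 0, 0, 80, 0.6], [0, 0, 0, 0, 0, 80, 0.5], [0, 0, 0, 0, 0, 80, 0.45], [0, 0, 0, 0, 0, 65, 0.45], [0, 0, 0, 0, 0, 30, 0.45], [0, 0, 0, 0, 0, -10, 0.45]])

```text
t: 5.75
tcp_pos: [0.3912, 0.3289, 0.1496]
tool_rot: [0.753, 0.658, -0.003, -0.001]
force: [1.1, 0.7, 0.3]
finger_gap: 0.547
gripper_force: 0.0
```

```bash
python3 go.py 439,49.5,150,80 439,49.5,41,80
python3 - <<'E'
from h import *
s=snap('side'); P=cloud(s); m=(np.hypot(P[...,0]-.393,P[...,1]-.33)<.03)&(P[...,2]>.03)&(P[...,2]<.105); q=P[m]; print(q.min(0),q.max(0)); t=q[q[:,2]>q[:,2].max()-.01]; print(t.mean(0))
E
```

```text
t 5.75 pos [391.2 328.9 149.6] yaw 82.3 tilt [-0.005 -0.003 -1.   ] gap 0.547 gf 0.0 F [1.1 0.7 0.3] q6 0.61
[439.0, 49.5, 150.0, 80.0] -> [-0.3  0.2  2.3] [-2.705e+02  8.460e+01  1.000e-01]
[439.0, 49.5, 41.0, 80.0] -> [-0.3  0.2  2.3] [-270.2   85.1  109.1]
[0.3777141  0.31535284 0.03023957] [0.40561047 0.33857838 0.09860103]
[0.39186118 0.32916408 0.09341699]
```

Request:
move_arm(rows=[[0, 0, 1, -25, 8, 0, 0.45], [0, 0, 2, -60, 19, 0, 0.45], [0, 0, 2.3, -98, 31, 0, 0.45], [0, 0, 2.3, -136, 43, 0, 0.5], [0, 0, 2.3, -174, 54, 0, 0.5], [0, 0, 2.3, -212, 66, 0, 0.5], [0, 0, 2.3, -245, 77, 0, 0.5], [0, 0, 2.3, -264, 83, 0, 0.5], [0, 0, 2.3, -270, 85, 5, 0.5], [0, 0, 2.3, -270, 85, 25, 0.5], [0, 0, 2.3, -270, 85, 40, 0.5], [0, 0, 2.3, -270, 85, 40, 0.5]])

```text
t: 6.8
tcp_pos: [0.4392, 0.0514, 0.1084]
tool_rot: [0.766, 0.643, -0.002, -0.002]
force: [-0.2, 0.2, -0.6]
finger_gap: 0.504
gripper_force: 0.0
```

```bash
python3 go.py 439,49.5,41,80
```

```text
t 6.8 pos [439.2  51.4 108.4] yaw 80.0 tilt [-0.005  0.001 -1.   ] gap 0.504 gf 0.0 F [-0.2  0.2 -0.6] q6 0.04
[439.0, 49.5, 41.0, 80.0] -> [-0.3  0.   0. ] [-1.9  0.5 67.4]
```

Request:
move_arm(rows=[[0, 0, 0, -1, 0, 20, 0.5], [0, 0, 0, -1, 0, 42, 0.5], [0, 0, 0, -1, 0, 60, 0.5], [0, 0, 0, -1, 0, 68, 0.5], [0, 0, 0, -1, 0, 68, 0.5], [0, 0, 0, -1, 0, 68, 0.6], [0, 0, 0, -1, 0, 68, 0.7], [0, 0, 0, -1, 0, 68, 0.8], [0, 0, 0, -1, 0, 68, 0.9], [0, 0, 0, -1, 0, 68, 1], [0, 0, 0, -1, 0, 68, 1], [0, 0, 0, -1, 0, 68, 1]], squeeze=35)

```text
t: 7.8
tcp_pos: [0.4412, 0.0502, 0.0433]
tool_rot: [0.766, 0.643, 0.001, 0.001]
force: [-0.4, 2.3, 7.7]
finger_gap: 0.247
gripper_force: 34.5
```

```bash
python3 go.py 500,368,125,78.3 500,368,50,78.3
```

```text
t 7.8 pos [441.2  50.2  43.3] yaw 80.1 tilt [ 0.002 -0.    -1.   ] gap 0.247 gf 34.5 F [-0.4  2.3  7.7] q6 0.03
[500.0, 368.0, 125.0, 78.3] -> [ 0.1 -0.   1.8] [323.2   3.3 -81.6]
[500.0, 368.0, 50.0, 78.3] -> [ 0.1 -0.   1.8] [323.1   3.1  -6.6]
```

Request:
move_arm(rows=[[0, 0, 0, 0, 0, -15, 1], [0, 0, 0, 0, 0, -45, 1], [0, 0, 0, 8, 0, -70, 1], [0, 0, 0.5, 35, 0, -80, 1], [0, 0, 1, 72, 1, -80, 1], [0, 0, 1.8, 112, 1, -80, 1], [0, 0, 1.8, 152, 1, -80, 1], [0, 0, 1.8, 192, 2, -80, 1], [0, 0, 1.8, 232, 2, -80, 1], [0, 0, 1.8, 272, 3, -80, 1], [0, 0, 1.8, 305, 3, -80, 1], [0, 0, 1.8, 322, 3, -80, 1]])

```text
t: 8.8
tcp_pos: [0.4997, 0.3711, 0.1229]
tool_rot: [0.775, 0.632, 0.002, 0.0]
force: [-0.9, -0.6, -0.1]
finger_gap: 0.243
gripper_force: 34.3
```

Request:
move_arm(rows=[[0, 0, 0, 1, 0, 0, 1], [0, 0, 0, 1, 0, 20, 1]])

```text
t: 8.97
tcp_pos: [0.5014, 0.37, 0.1056]
tool_rot: [0.775, 0.632, 0.004, 0.001]
force: [0.9, -0.6, -0.1]
finger_gap: 0.243
gripper_force: 34.3
```

```bash
python3 go.py 500,368,50,78.3
python3 - <<'E'
from h import *
s=snap('side'); cv2.imwrite('pics/s3.png',cv2.resize(s['img'][90:210,220:360,::-1],None,fx=4,fy=4,interpolation=2))
E
```

```text
t 8.97 pos [501.4 370.  105.6] yaw 78.4 tilt [ 0.008  0.003 -1.   ] gap 0.243 gf 34.3 F [ 0.9 -0.6 -0.1] q6 0.66
[500.0, 368.0, 50.0, 78.3] -> [ 0.4 -0.3  0.1] [-2.5 -1.3 55.5]
```

View pics/s3.png

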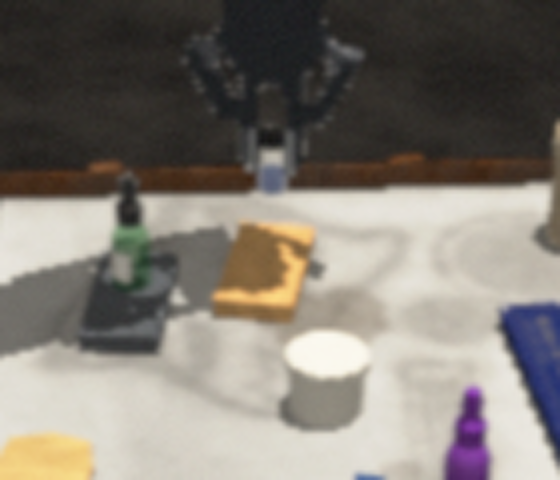

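The vial hangs upright at crop (270,170), above the rear hole. I'll lower it into the hole.

Request:
move_arm(rows=[[0, 0, 0, -2, -1, 15, 1], [0, 0, 0, -2, -1, 30, 1], [0, 0, 0, -2, -1, 42, 1], [0, 0, 0, -2, -1, 49, 1], [0, 0, 0, -2, -1, 53, 1], [0, 0, 0, -2, -1, 53, 1], [0, 0, 0, -2, -1, 53, 0.7], [0, 0, 0, -2, -1, 53, 0.6], [0, 0, 0, -2, -1, 53, 0.5], [0, 0, 0, -2, -1, 40, 0.5], [0, 0, 0, -2, -1, 5, 0.5], [0, 0, 0, -2, -1, -35, 0.5]])

```text
t: 10.02
tcp_pos: [0.4963, 0.3652, 0.1366]
tool_rot: [0.776, 0.631, -0.003, -0.001]
force: [1.3, 0.7, 0.3]
finger_gap: 0.496
gripper_force: 0.0
```

```bash
python3 go.py 500,368,150,78 445,-43,150,80
python3 - <<'E'
from h import *
s=snap('side'); P=cloud(s); m=(np.hypot(P[...,0]-.5,P[...,1]-.368)<.03)&(P[...,2]>.025)&(P[...,2]<.075); q=P[m]; print(q.min(0),q.max(0)); t=q[q[:,2]>q[:,2].max()-.01]; print(t.mean(0))
E
```

```text
t 10.02 pos [496.3 365.2 136.6] yaw 78.3 tilt [-0.005 -0.003 -1.   ] gap 0.496 gf 0.0 F [1.3 0.7 0.3] q6 0.66
[500.0, 368.0, 150.0, 78.0] -> [-0.3  0.2  0.3] [  3.5   3.  -13.4]
[445.0, -43.0, 150.0, 80.0] -> [-0.3  0.2 -1.7] [-410.1   32.7  -12. ]
[0.48863796 0.34831318 0.02529093] [0.50778605 0.37762996 0.05853306]
[0.4976657  0.36188565 0.05496433]
```

Request:
move_arm(rows=[[0, 0, 0, -20, 1, -12, 0.5], [0, 0, -1.7, -58, 5, -12, 0.4], [0, 0, -1.7, -97, 8, -12, 0.2], [0, 0, -1.7, -136, 11, -12, 0.2], [0, 0, -1.7, -175, 14, -12, 0.2], [0, 0, -1.7, -214, 17, -12, 0.2], [0, 0, -1.7, -253, 20, -12, 0.2], [0, 0, -1.7, -292, 23, -12, 0.2], [0, 0, -1.7, -331, 26, -12, 0.2], [0, 0, -1.7, -368, 29, -12, 0.2], [0, 0, -1.7, -395, 31, -12, 0.2], [0, 0, -1.7, -408, 33, -12, 0.2]])

```text
t: 11.07
tcp_pos: [0.4475, -0.0434, 0.1503]
tool_rot: [0.767, 0.641, 0.0, 0.001]
force: [-0.5, -0.8, -0.8]
finger_gap: 0.8
gripper_force: 0.0
```

Request:
move_arm(rows=[[0, 0, 0, 0, 0, 0, 0.2], [0, 0, 0, 0, 0, 20, 0.2], [0, 0, 0, 0, 0, 35, 0.2]])

```text
t: 11.32
tcp_pos: [0.4482, -0.0402, 0.115]
tool_rot: [0.766, 0.642, 0.001, 0.001]
force: [-0.5, 0.5, -0.6]
finger_gap: 0.8
gripper_force: 0.0
```

```bash
python3 go.py 445,-43,39,80
python3 - <<'E'
from h import *
s=snap('side'); cv2.imwrite('pics/s4.png',cv2.resize(s['img'][130:290,210:370,::-1],None,fx=3.5,fy=3.5,interpolation=2))
E
```

```text
t 11.32 pos [448.2 -40.2 115. ] yaw 79.9 tilt [ 0.003 -0.001 -1.   ] gap 0.8 gf 0.0 F [-0.5  0.5 -0.6] q6 -0.16
[445.0, -43.0, 39.0, 80.0] -> [ 0.2  0.  -0.1] [-3.3 -2.9 75.9]
```

View pics/s4.png

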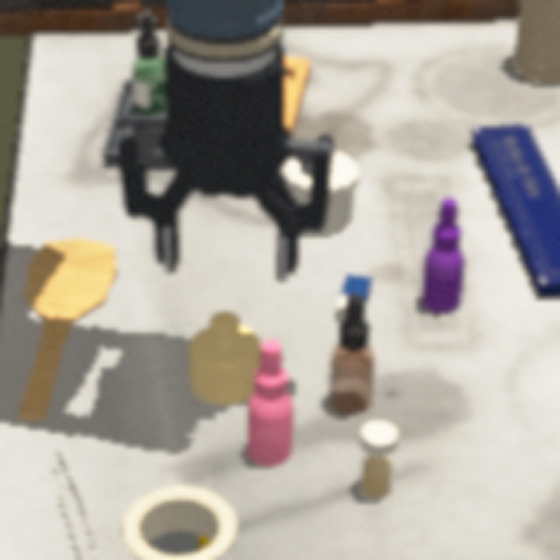

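The brass weight sits at crop (225,355), centred between the fingers, and the brown dropper is clear of the right knuckle. I'll descend.

Request:
move_arm(rows=[[0, 0, 0, -2, -2, 20, 0.2], [0, 0, 0, -3, -2, 42, 0.2], [0, 0, 0, -3, -2, 62, 0.2], [0, 0, 0, -3, -2, 73, 0.2], [0, 0, 0, -3, -2, 76, 0.2], [0, 0, 0, -3, -2, 76, 0.3], [0, 0, 0, -3, -2, 76, 0.4], [0, 0, 0, -3, -2, 76, 0.5], [0, 0, 0, -3, -2, 76, 0.6], [0, 0, 0, -3, -2, 76, 1], [0, 0, 0, -3, -2, 76, 1], [0, 0, 0, -3, -2, 76, 1]], squeeze=80)

```text
t: 12.37
tcp_pos: [0.4455, -0.0426, 0.0397]
tool_rot: [0.766, 0.643, 0.001, 0.001]
force: [-0.2, 2.4, 6.9]
finger_gap: 0.545
gripper_force: 82.2
```

```bash
python3 go.py 445,-43,180,80 430,-180,180,80 514,-324,180,80
```

```text
t 12.37 pos [445.5 -42.6  39.7] yaw 80.0 tilt [ 0.003 -0.001 -1.   ] gap 0.545 gf 82.2 F [-0.2  2.4  6.9] q6 -0.17
[445.0, -43.0, 180.0, 80.0] -> [ 0.2  0.  -0. ] [-5.000e-01 -1.000e-01 -1.403e+02]
[430.0, -180.0, 180.0, 80.0] -> [ 0.2  0.  -0. ] [-138.     9.  -140.3]
[514.0, -324.0, 180.0, 80.0] -> [ 0.2  0.  -0. ] [-265.2  116.8 -140. ]
```

Request:
move_arm(rows=[[0, 0, 0, 0, 0, -5, 1], [0, 0, 0, 0, 0, -20, 1], [0, 0, 0, 0, 0, -45, 1], [0, 0, 0, 0, 0, -75, 1], [0, 0, 0, 0, 0, -105, 1], [0, 0, 0, 0, 0, -130, 1], [0, 0, 0, 0, 0, -140, 1], [0, 0, 0, -12, 5, -140, 1], [0, 0, 0, -37, 16, -140, 1], [0, 0, 0, -67, 29, -140, 1], [0, 0, 0, -97, 42, -140, 1], [0, 0, 0, -127, 56, -140, 1]])

```text
t: 13.37
tcp_pos: [0.4769, -0.1782, 0.1784]
tool_rot: [0.766, 0.643, -0.0, -0.001]
force: [0.6, -0.1, -4.2]
finger_gap: 0.545
gripper_force: 83.6
```

Request:
move_arm(rows=[[0, 0, 0, -30, 13, 0, 1], [0, 0, 0, -60, 27, 0, 1], [0, 0, 0, -90, 40, 0, 1], [0, 0, 0, -115, 51, 0, 1], [0, 0, 0, -130, 58, 0, 1], [0, 0, 0, -138, 61, 0, 1], [0, 0, 0, -138, 61, 10, 1], [0, 0, 0, -138, 61, 30, 1], [0, 0, 0, -138, 61, 55, 1], [0, 0, 0, -138, 61, 80, 1], [0, 0, 0, -138, 61, 90, 1], [0, 0, 0, -138, 61, 90, 1]])

```text
t: 14.37
tcp_pos: [0.5113, -0.3205, 0.0849]
tool_rot: [0.766, 0.643, -0.001, -0.005]
force: [-1.3, 0.4, -3.8]
finger_gap: 0.542
gripper_force: 83.5
```

```bash
python3 go.py 514,-324,44,80
python3 - <<'E'
from h import *
s=snap('side'); cv2.imwrite('pics/s5.png',cv2.resize(s['img'][210:370,230:400,::-1],None,fx=3.5,fy=3.5,interpolation=2))
E
```

```text
t 14.37 pos [ 511.3 -320.5   84.9] yaw 80.0 tilt [-0.007  0.007 -1.   ] gap 0.542 gf 83.5 F [-1.3  0.4 -3.8] q6 -0.57
[514.0, -324.0, 44.0, 80.0] -> [-0.5 -0.3  0. ] [-3.2  3.6 40.9]
```

View pics/s5.png

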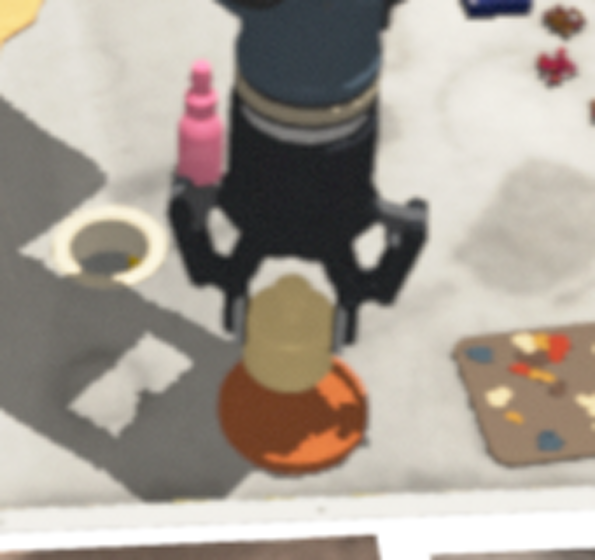

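The weight is upright over the dish (dish centre at crop (293,405)), so the alignment is fine. I'll lower and release.

Request:
move_arm(rows=[[0, 0, 0, -1, 2, 10, 1], [0, 0, 0, -1, 2, 22, 1], [0, 0, 0, -1, 2, 33, 1], [0, 0, 0, -1, 2, 40, 1], [0, 0, 0, -1, 2, 43, 1], [0, 0, 0, -1, 2, 45, 1], [0, 0, 0, -1, 2, 45, 1], [0, 0, 0, -1, 2, 45, 0.4], [0, 0, 0, -1, 2, 45, 0.3], [0, 0, 0, -1, 2, 45, 0.25], [0, 0, 0, -1, 2, 25, 0.25], [0, 0, 0, -1, 2, -15, 0.25]])

```text
t: 15.42
tcp_pos: [0.5134, -0.3236, 0.0999]
tool_rot: [0.766, 0.642, -0.001, -0.005]
force: [0.5, -0.3, -0.2]
finger_gap: 0.749
gripper_force: 0.0
```

Request:
move_arm(rows=[[0, 0, 0, 0, 0, -35, 0.4], [0, 0, 0, 0, 0, -60, 0.5]])

```text
t: 15.58
tcp_pos: [0.5168, -0.3264, 0.1666]
tool_rot: [0.766, 0.643, 0.0, 0.002]
force: [0.7, 0.1, 0.7]
finger_gap: 0.504
gripper_force: 0.0
```

```bash
python3 go.py 539,-155,150,80 539,-155,41,80
python3 - <<'E'
from h import *
s=snap('side'); P=cloud(s); m=(np.hypot(P[...,0]-.514,P[...,1]+.324)<.05)&(P[...,2]>.025)&(P[...,2]<.075); q=P[m]; print(q.min(0),q.max(0)); t=q[q[:,2]>q[:,2].max()-.01]; print(t.mean(0))
E
```

```text
t 15.58 pos [ 516.8 -326.4  166.6] yaw 80.0 tilt [ 0.004 -0.003 -1.   ] gap 0.504 gf 0.0 F [0.7 0.1 0.7] q6 -0.57
[539.0, -155.0, 150.0, 80.0] -> [ 0.2  0.1 -0. ] [172.7  -8.1  16.1]
[539.0, -155.0, 41.0, 80.0] -> [ 0.2  0.1 -0. ] [173.   -8.5 125.1]
[ 0.49033078 -0.35067856  0.02509181] [ 0.53992536 -0.30345104  0.06399009]
[ 0.51490927 -0.3260925   0.05998407]
```

Request:
move_arm(rows=[[0, 0, 0, 20, -1, 0, 0.5], [0, 0, 0, 50, -2, 0, 0.5], [0, 0, 0, 85, -4, 5, 0.5], [0, 0, 0, 120, -6, 10, 0.5], [0, 0, 0, 150, -7, 15, 0.5], [0, 0, 0, 168, -8, 20, 0.5], [0, 0, 0, 172, -8, 35, 0.5], [0, 0, 0, 172, -8, 55, 0.5], [0, 0, 0, 172, -8, 55, 0.5], [0, 0, 0, 172, -8, 55, 0.5]])

```text
t: 16.47
tcp_pos: [0.5374, -0.1544, 0.1078]
tool_rot: [0.766, 0.643, -0.0, -0.001]
force: [0.7, -0.1, -0.0]
finger_gap: 0.502
gripper_force: 0.0
```

```bash
python3 go.py 539,-155,42,80
python3 - <<'E'
from h import *
s=snap('side'); cv2.imwrite('pics/s6.png',cv2.resize(s['img'][170:300,230:400,::-1],None,fx=3.5,fy=3.5,interpolation=2))
E
```

```text
t 16.47 pos [ 537.4 -154.4  107.8] yaw 80.0 tilt [-0.001  0.001 -1.   ] gap 0.502 gf 0.0 F [ 0.7 -0.1 -0. ] q6 -0.3
[539.0, -155.0, 42.0, 80.0] -> [-0.1 -0.  -0. ] [-0.4  1.7 65.8]
```

View pics/s6.png

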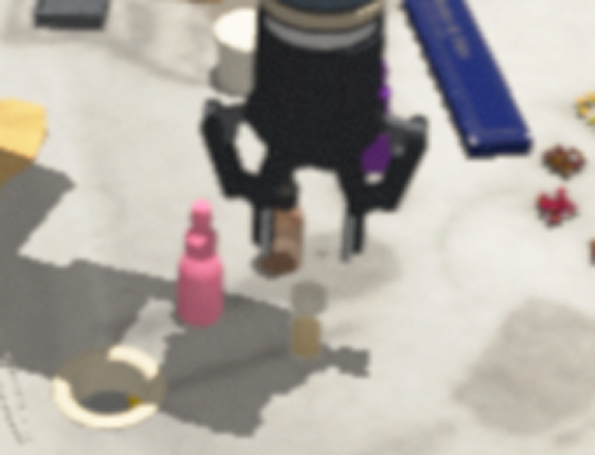

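The white-capped vial at crop (308,320) is centred between the fingers, with the pink bottle clear on the left. I'll grip.

Request:
move_arm(rows=[[0, 0, 0, 0, 1, 20, 0.5], [0, 0, 0, 0, 1, 42, 0.5], [0, 0, 0, 0, 1, 60, 0.5], [0, 0, 0, 0, 1, 67, 0.5], [0, 0, 0, 0, 1, 67, 0.5], [0, 0, 0, 0, 1, 67, 0.6], [0, 0, 0, 0, 1, 67, 0.7], [0, 0, 0, 0, 1, 67, 0.8], [0, 0, 0, 0, 1, 67, 0.9], [0, 0, 0, 0, 1, 67, 1], [0, 0, 0, 0, 1, 67, 1], [0, 0, 0, 0, 1, 67, 1]], squeeze=35)

```text
t: 17.52
tcp_pos: [0.5397, -0.1554, 0.0427]
tool_rot: [0.766, 0.643, 0.001, 0.001]
force: [-0.6, -0.4, 7.2]
finger_gap: 0.243
gripper_force: 34.4
```

```bash
python3 go.py 530,-155,200,80 470,100,200,80 488,312,110,78.3
```

```text
t 17.52 pos [ 539.7 -155.4   42.7] yaw 80.0 tilt [ 0.003 -0.001 -1.   ] gap 0.243 gf 34.4 F [-0.6 -0.4  7.2] q6 -0.3
[530.0, -155.0, 200.0, 80.0] -> [ 0.2  0.1 -0. ] [  -1.5   -9.2 -157.3]
[470.0, 100.0, 200.0, 80.0] -> [ 0.2  0.1 -0. ] [ 239.2 -112.6 -157.8]
[488.0, 312.0, 110.0, 78.3] -> [0.2 0.1 1.7] [ 451.2 -132.   -68.1]
```

Request:
move_arm(rows=[[0, 0, 0, 0, 0, -10, 1], [0, 0, 0, 0, 0, -35, 1], [0, 0, 0, 0, 0, -65, 1], [0, 0, 0, 0, 0, -100, 1], [0, 0, 0, 0, 0, -135, 1], [0, 0, 0, 10, -4, -150, 1], [0, 0, 0, 32, -14, -150, 1], [0, 0, 0, 65, -28, -150, 1], [0, 0, 0, 98, -42, -150, 1], [0, 0, 0, 131, -56, -150, 1], [0, 0, 0, 164, -70, -150, 1], [0, 0, 0, 197, -85, -150, 1]])

```text
t: 18.52
tcp_pos: [0.4886, 0.0555, 0.192]
tool_rot: [0.766, 0.642, 0.0, 0.0]
force: [0.9, 0.2, 0.7]
finger_gap: 0.24
gripper_force: 34.3
```

Request:
move_arm(rows=[[0, 0, 0, 35, -9, 0, 1], [0, 0, 0, 72, -15, 0, 1], [0, 0, 1, 108, -20, 0, 1], [0, 0, 1.7, 144, -26, 0, 1], [0, 0, 1.7, 180, -33, 0, 1], [0, 0, 1.7, 214, -40, 10, 1], [0, 0, 1.7, 240, -45, 30, 1], [0, 0, 1.7, 252, -47, 55, 1], [0, 0, 1.7, 254, -47, 75, 1], [0, 0, 1.7, 254, -47, 85, 1], [0, 0, 1.7, 254, -47, 85, 1], [0, 0, 1.7, 254, -47, 85, 1]])

```text
t: 19.52
tcp_pos: [0.4871, 0.3118, 0.1065]
tool_rot: [0.776, 0.631, -0.001, -0.0]
force: [-0.2, -0.2, -0.3]
finger_gap: 0.244
gripper_force: 34.3
```

```bash
python3 go.py 488,312,50,78.3
python3 - <<'E'
from h import *
s=snap('side'); cv2.imwrite('pics/s7.png',cv2.resize(s['img'][90:210,220:360,::-1],None,fx=4,fy=4,interpolation=2))
E
```

```text
t 19.52 pos [487.1 311.8 106.5] yaw 78.2 tilt [-0.001 -0.    -1.   ] gap 0.244 gf 34.3 F [-0.2 -0.2 -0.3] q6 0.58
[488.0, 312.0, 50.0, 78.3] -> [-0.   0.  -0.1] [ 0.4  0.9 56.5]
```

View pics/s7.png

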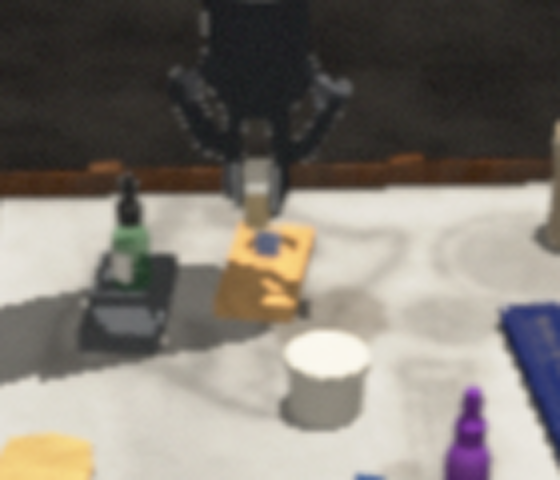

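The vial is upright at crop (257,185), and the blue vial is standing in the rear hole at (268,243). I'll lower it into the front hole.

Request:
move_arm(rows=[[0, 0, 0, 0, 0, 18, 1], [0, 0, 0, 0, 0, 35, 1], [0, 0, 0, 0, 0, 47, 1], [0, 0, 0, 0, 0, 54, 1], [0, 0, 0, 0, 0, 58, 1], [0, 0, 0, 0, 0, 58, 1], [0, 0, 0, 0, 0, 58, 0.7], [0, 0, 0, 0, 0, 58, 0.6], [0, 0, 0, 0, 0, 58, 0.5], [0, 0, 0, 0, 0, 45, 0.5], [0, 0, 0, 0, 0, 10, 0.5], [0, 0, 0, 0, 0, -30, 0.5]])

```text
t: 20.57
tcp_pos: [0.4855, 0.3115, 0.1351]
tool_rot: [0.776, 0.631, -0.003, -0.001]
force: [0.8, -0.6, 0.3]
finger_gap: 0.495
gripper_force: 0.0
```

Request:
move_arm(rows=[[0, 0, 0, 0, 0, -30, 0.4], [0, 0, 0, 0, 0, -60, 0.4]])

```text
t: 20.73
tcp_pos: [0.4873, 0.3123, 0.1984]
tool_rot: [0.776, 0.631, 0.001, 0.0]
force: [0.7, 0.3, 0.0]
finger_gap: 0.599
gripper_force: 0.0
```

```bash
python3 go.py 530,-69,200,80
python3 - <<'E'
from h import *
s=snap('side'); P=cloud(s)
for c in((.488,.312),(.5,.368)):
    m=(np.hypot(P[...,0]-c[0],P[...,1]-c[1])<.025)&(P[...,2]>.025)&(P[...,2]<.085); q=P[m]; print(q.min(0),q.max(0)); t=q[q[:,2]>q[:,2].max()-.01]; print(t.mean(0))
E
```

```text
t 20.73 pos [487.3 312.3 198.4] yaw 78.3 tilt [ 0.001  0.    -1.   ] gap 0.599 gf 0.0 F [0.7 0.3 0. ] q6 0.58
[530.0, -69.0, 200.0, 80.0] -> [ 0.1 -0.  -1.7] [-364.7  119.3   -1.7]
[0.47711403 0.29797877 0.02523215] [0.49878053 0.32209812 0.05894609]
[0.48785406 0.30847672 0.0548252 ]
[0.48850521 0.350815   0.02589645] [0.50784409 0.37256094 0.06003385]
[0.49748915 0.36134746 0.05589504]
```

Both vials are seated. Now the brown dropper.

Request:
move_arm(rows=[[0, 0, -1, -25, 8, 0, 0.4], [0, 0, -1.7, -63, 21, 0, 0.4], [0, 0, -1.7, -100, 33, 0, 0.4], [0, 0, -1.7, -137, 45, 0, 0.4], [0, 0, -1.7, -174, 57, 0, 0.4], [0, 0, -1.7, -211, 69, 0, 0.4], [0, 0, -1.7, -248, 81, 0, 0.4], [0, 0, -1.7, -285, 93, 0, 0.4], [0, 0, -1.7, -320, 105, 0, 0.4], [0, 0, -1.7, -348, 114, 5, 0.4], [0, 0, -1.7, -362, 119, 15, 0.4], [0, 0, -1.7, -365, 120, 40, 0.4]])

```text
t: 21.78
tcp_pos: [0.5339, -0.0738, 0.1586]
tool_rot: [0.767, 0.641, 0.002, 0.004]
force: [0.5, 0.1, -1.0]
finger_gap: 0.602
gripper_force: 0.0
```

```bash
python3 go.py 530,-69,55,80
python3 - <<'E'
from h import *
s=snap('side'); cv2.imwrite('pics/s8.png',cv2.resize(s['img'][150:290,230:400,::-1],None,fx=3.5,fy=3.5,interpolation=2))
E
```

```text
t 21.78 pos [533.9 -73.8 158.6] yaw 79.8 tilt [ 0.009 -0.004 -1.   ] gap 0.602 gf 0.0 F [ 0.5  0.1 -1. ] q6 -0.17
[530.0, -69.0, 55.0, 80.0] -> [ 0.6  0.1 -0.2] [  4.3  -5.7 103.5]
```

View pics/s8.png

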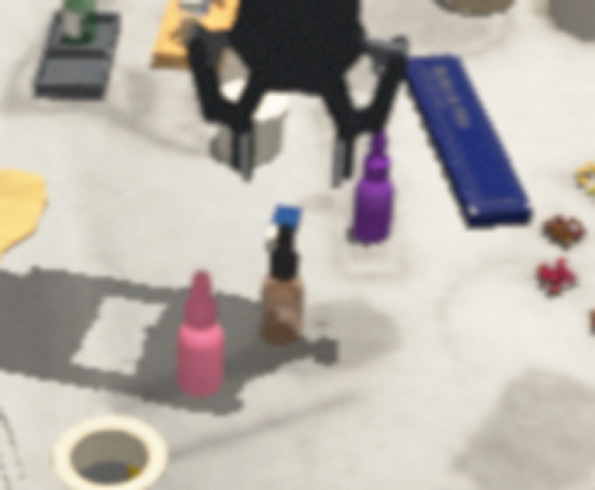

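The brown dropper at crop (283,290) is roughly centred between the fingers. The pose reading was taken mid-swing, so I'll let it settle.

Request:
move_arm(rows=[[0, 0, 0, 0, 0, 0, 0.4], [0, 0, 0, 0, 0, 10, 0.4], [0, 0, 0, 0, 0, 10, 0.4]])

```text
t: 22.08
tcp_pos: [0.5301, -0.0686, 0.1457]
tool_rot: [0.766, 0.643, -0.0, -0.001]
force: [-0.4, -1.1, -0.4]
finger_gap: 0.595
gripper_force: 0.0
```

```bash
python3 go.py 530,-69,55,80
```

```text
t 22.08 pos [530.1 -68.6 145.7] yaw 80.0 tilt [-0.001  0.001 -1.   ] gap 0.595 gf 0.0 F [-0.4 -1.1 -0.4] q6 -0.16
[530.0, -69.0, 55.0, 80.0] -> [-0.1 -0.   0. ] [-0.5  0.1 90.7]
```

Request:
move_arm(rows=[[0, 0, 0, 0, 0, 20, 0.4], [0, 0, 0, 0, 0, 45, 0.4], [0, 0, 0, 0, 0, 70, 0.4], [0, 0, 0, 0, 0, 85, 0.4], [0, 0, 0, 0, 0, 91, 0.4], [0, 0, 0, 0, 0, 91, 0.4], [0, 0, 0, 0, 0, 91, 0.5], [0, 0, 0, 0, 0, 91, 0.6], [0, 0, 0, 0, 0, 91, 0.8], [0, 0, 0, 0, 0, 91, 1], [0, 0, 0, 0, 0, 91, 1], [0, 0, 0, 0, 0, 91, 1]], squeeze=40)

```text
t: 23.08
tcp_pos: [0.5315, -0.0697, 0.0568]
tool_rot: [0.766, 0.643, 0.001, 0.001]
force: [0.2, 0.7, 6.6]
finger_gap: 0.321
gripper_force: 39.5
```

```bash
python3 go.py 530,-69,200,80 385,270,200,82.4
```

```text
t 23.08 pos [531.5 -69.7  56.8] yaw 80.0 tilt [ 0.003 -0.001 -1.   ] gap 0.321 gf 39.5 F [0.2 0.7 6.6] q6 -0.16
[530.0, -69.0, 200.0, 80.0] -> [ 0.2  0.  -0. ] [   0.4   -1.2 -143.2]
[385.0, 270.0, 200.0, 82.4] -> [ 0.2  0.  -2.4] [ 308.9 -203.1 -143.9]
```

Request:
move_arm(rows=[[0, 0, 0, 0, 0, -10, 1], [0, 0, 0, 0, 0, -35, 1], [0, 0, 0, 0, 0, -65, 1], [0, 0, 0, 0, 0, -100, 1], [0, 0, 0, 0, 0, -130, 1], [0, 0, 0, 8, -5, -140, 1], [0, 0, 0, 28, -18, -140, 1], [0, 0, 0, 55, -36, -140, 1], [0, 0, -1, 82, -54, -140, 1], [0, 0, -2, 109, -72, -140, 1], [0, 0, -2.4, 136, -89, -140, 1], [0, 0, -2.4, 163, -107, -140, 1]])

```text
t: 24.08
tcp_pos: [0.452, 0.111, 0.1953]
tool_rot: [0.753, 0.658, -0.0, -0.0]
force: [0.5, -0.3, -0.5]
finger_gap: 0.323
gripper_force: 39.7
```

```bash
python3 go.py 385,270,197,82.4
```

```text
t 24.08 pos [452.  111.  195.3] yaw 82.4 tilt [-0.001  0.    -1.   ] gap 0.323 gf 39.7 F [ 0.5 -0.3 -0.5] q6 0.13
[385.0, 270.0, 197.0, 82.4] -> [-0.  0. -0.] [148.6 -87.5  -1.7]
```

Request:
move_arm(rows=[[0, 0, 0, 26, -16, 0, 1], [0, 0, 0, 54, -33, 0, 1], [0, 0, 0, 82, -49, 0, 1], [0, 0, 0, 110, -65, 0, 1], [0, 0, 0, 132, -78, 0, 1], [0, 0, 0, 144, -85, 10, 1], [0, 0, 0, 148, -88, 30, 1], [0, 0, 0, 148, -88, 55, 1], [0, 0, 0, 148, -88, 75, 1], [0, 0, 0, 148, -88, 80, 1], [0, 0, 0, 148, -88, 80, 1], [0, 0, 0, 148, -88, 80, 1]])

```text
t: 25.08
tcp_pos: [0.3859, 0.268, 0.1155]
tool_rot: [0.753, 0.658, -0.0, -0.0]
force: [-0.1, 0.2, -0.1]
finger_gap: 0.323
gripper_force: 39.7
```

```bash
python3 go.py 385,270,60,82.4
python3 - <<'E'
from h import *
s=snap('side'); cv2.imwrite('pics/s9.png',cv2.resize(s['img'][90:210,220:360,::-1],None,fx=4,fy=4,interpolation=2))
E
```

```text
t 25.08 pos [385.9 268.  115.5] yaw 82.4 tilt [-0. -0. -1.] gap 0.323 gf 39.7 F [-0.1  0.2 -0.1] q6 0.5
[385.0, 270.0, 60.0, 82.4] -> [-0.  0. -0.] [ 1.9 -1.1 55.6]
```

View pics/s9.png

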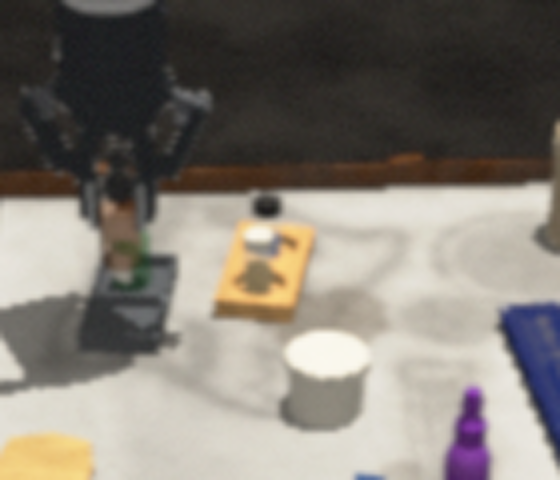

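The brown bottle is upright at crop (120,225), above the front compartment, and both vials stand in their holes. I'll set it down.

Request:
move_arm(rows=[[0, 0, 0, 1, 0, 18, 1], [0, 0, 0, 1, 0, 34, 1], [0, 0, 0, 1, 0, 46, 1], [0, 0, 0, 1, 0, 52, 1], [0, 0, 0, 1, 0, 55, 1], [0, 0, 0, 1, 0, 55, 1], [0, 0, 0, 1, 0, 55, 0.6], [0, 0, 0, 1, 0, 55, 0.5], [0, 0, 0, 1, 0, 55, 0.45], [0, 0, 0, 1, 0, 40, 0.45], [0, 0, 0, 1, 0, 5, 0.45], [0, 0, 0, 1, 0, -35, 0.45]])

```text
t: 26.13
tcp_pos: [0.3848, 0.2684, 0.15]
tool_rot: [0.753, 0.658, -0.003, -0.001]
force: [0.9, -0.0, 0.2]
finger_gap: 0.549
gripper_force: 0.0
```

Request:
move_arm(rows=[[0, 0, 0, -10, 0, -25, 0.45], [0, 0, 0, -45, 5, -40, 0.45], [0, 0, 0, -85, 10, -40, 0.45], [0, 0, 0, -125, 15, -40, 0.45], [0, 0, 0, -165, 20, -40, 0.45], [0, 0, 0, -205, 25, -40, 0.45], [0, 0, 0, -245, 25, -40, 0.45], [0, 0, 0, -285, 25, -40, 0.45], [0, 0, 0, -320, 25, -40, 0.45], [0, 0, 0, -340, 25, -40, 0.45], [0, 0, 0, -345, 25, -40, 0.45], [0, 0, 0, -345, 25, -40, 0.45]])

```text
t: 27.13
tcp_pos: [0.3652, -0.0775, 0.1906]
tool_rot: [0.754, 0.657, 0.0, 0.0]
force: [-0.1, 0.2, -0.3]
finger_gap: 0.551
gripper_force: 0.0
```

```bash
python3 go.py
python3 - <<'E'
from h import *
for n in('top','side'):
    s=snap(n); P=cloud(s)
    for k,c,zr in(('dA',(.385,.27),(.03,.11)),('dB',(.393,.33),(.03,.11)),('vA',(.5,.368),(.025,.08)),('vB',(.488,.312),(.025,.08)),('br',(.514,-.324),(.025,.08)),('wax',(.527,.162),(.01,.06)),('era',(.544,.049),(.008,.03))):
        m=(np.hypot(P[...,0]-c[0],P[...,1]-c[1])<(.025 if k!='wax' else .045))&(P[...,2]>zr[0])&(P[...,2]<zr[1]); q=P[m]
        if not len(q): print(n,k,'hidden');continue
        t=q[q[:,2]>q[:,2].max()-.01]; print(n,k,len(q),'zmax',q[:,2].max().round(3),'top',t.mean(0).round(3),'mid',((q.min(0)+q.max(0))/2)[:2].round(3))
    if n=='side': cv2.imwrite('pics/s10.png',cv2.resize(s['img'][130:350,190:440,::-1],None,fx=2.7,fy=2.7,interpolation=2))
E
```

```text
t 27.13 pos [365.2 -77.5 190.6] yaw 82.2 tilt [ 0.001 -0.    -1.   ] gap 0.551 gf 0.0 F [-0.1  0.2 -0.3] q6 -0.37
top dA 148 zmax 0.1 top [0.385 0.272 0.097] mid [0.385 0.269]
top dB 166 zmax 0.1 top [0.389 0.333 0.096] mid [0.39 0.33]
top vA 107 zmax 0.063 top [0.495 0.366 0.058] mid [0.495 0.366]
top vB 105 zmax 0.061 top [0.486 0.314 0.057] mid [0.486 0.315]
top br 316 zmax 0.066 top [ 0.513 -0.322  0.062] mid [ 0.513 -0.323]
top wax 471 zmax 0.053 top [0.526 0.164 0.047] mid [0.525 0.164]
top era 135 zmax 0.019 top [0.542 0.048 0.013] mid [0.543 0.048]
side dA 47 zmax 0.06 top [0.394 0.265 0.054] mid [0.395 0.267]
side dB 35 zmax 0.094 top [0.396 0.33  0.09 ] mid [0.4   0.329]
side vA 65 zmax 0.06 top [0.497 0.361 0.056] mid [0.498 0.366]
side vB 94 zmax 0.058 top [0.488 0.309 0.055] mid [0.488 0.31 ]
side br 467 zmax 0.064 top [ 0.515 -0.326  0.06 ] mid [ 0.514 -0.326]
side wax 382 zmax 0.05 top [0.528 0.16  0.045] mid [0.529 0.163]
side era 78 zmax 0.015 top [0.544 0.045 0.012] mid [0.546 0.047]
```

View pics/s10.png

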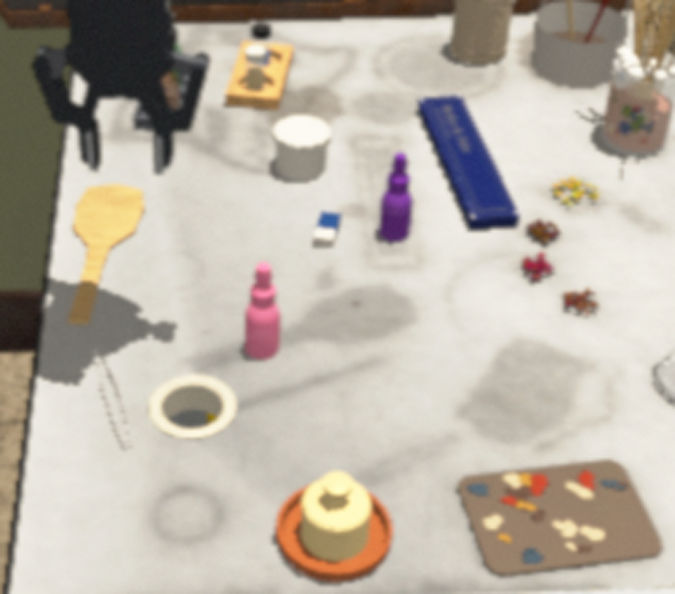

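Everything is in place: the weight is centred in the dish at crop (336,520), both vials are seated, and the wax jar and eraser are where they were. Both bottles stand upright in the top view.

```bash
python3 -c "
from station import order; print(order.sign_off())"
```

```text
the job is handed in; nothing more can be done
None
```

I put all five items away upright and signed the job off at about 27 s; the last camera check showed each one in its place and the wax jar and eraser unmoved, but sign-off returned no verdict.

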